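Hook slider round the bent utensil rail

TASK

Pick up the wooden hook slider, thread its hole onto the free end of the bent steel rail and slide it round the bend and along the second leg until it sits fully home against the stop collar by the post; then let go so that it hangs there. Work gently, with less than 25 N on the rail at any moment, feeling the way round the bend, and leave the other things on the table where they are.

Things in the scene. Friction and masses are not known exactly. Their poses are not given: they have to be found in the camera images.
- rail: Bent steel rail, fixed: 12 mm round rod, its axis level 130 mm above the table, on one post at the far end. Origin on the table under bend, same axes. The first leg runs straight 75 mm from the free end, then the rod bends left, then runs on straight as the second leg. Bent by hand: the total turn differs each time, 50 to 80 degrees, and is NOT measured; see or feel where the second leg goes.
- rail_tip (a point): The rail's free end: on the rod's axis, at the very end of its round nose, 130 mm above the table. x axis: level, along the first leg towards the bend (the way the slider travels); y: to the left of travel; z up.
- bend (a point): Centre of the rail's circular bend, at rod height, 75 mm ahead of and 60 mm left of the free end; axes as rail_tip. The rod's axis follows a 60 mm radius round it, then leaves on a tangent. The second leg is clear for 116 mm to the stop collar (black rubber, 22 mm across, 12 mm thick, gives 3 mm at 10 N); the post is 150 mm along it. At home the eye is 105 mm along it, 121 mm from this point.
- eye (a point): Centre of the hook slider's round hole: 16 mm across, 22 mm long, along this point's x axis; z up. The slider may go on either way round. On the rod it has 2 mm play all round and hangs upright by its own weight.
- fin (a point): Where to hold the slider: centre of its upright top fin, 36 mm straight above eye, axes as eye. The fin is 14 mm thick (y), 22 mm long (x), and rises from the block's shoulder, 13 mm above the eye, to 55 mm above the eye. Take it from above, fingers closing along y (across the hole); the fingers then ride above the rod.
- hook_slider: The loose wooden hook slider, standing on the table; origin at the centre of its underside, axes as eye, which is 46 mm above it. A block 22 mm (x) by 36 mm (y), 59 mm high to the shoulder, a fin on top, and two thin upturned steel hooks low on its +y and -y sides, 83 mm over both, 25 mm high at most. Weighs 80 to 160 g.
- yoghurt_pot: White yoghurt pot with foil lid, 72 mm wide, 71 mm high, standing on the table; origin at its underside. A bystander.
- small_tin: Small food tin, 57 mm wide, 72 mm high; origin at its underside. A bystander.
- dial_timer: Cream dial timer, 61 mm wide, 43 mm high; origin at its underside. A bystander.
- tamper: Wooden tamper, 53 mm wide, 107 mm high; origin at its underside. A bystander.
There are look-alikes about, which are no part of the job. What is shaped like the hook_slider but blue or green is not meant.

How it is judged:
On the way, in this order (a step that is already met when the one before it is completed fails the run):
1. the slider is threaded on the first leg, its eye at least 15 mm past the free end (x of eye in the frame of rail_tip between 0.015 and 0.08 m and y of eye in the frame of rail_tip between -0.004 and 0.004 m and z of eye in the frame of rail_tip between -0.004 and 0.004 m), for 0.1 s.
2. the slider is in the bend on its way round (horizontal distance between eye and bend below 0.068 m and x of eye in the frame of bend above 0.02 m), for 0.1 s.
At the end, for the whole second after the job is handed in: The slider hangs at rest and upright (within 20 degrees) on the second leg of the rail, its front face within about 4 mm of the stop collar (eye 117 to 126 mm from the bend's centre), released (horizontal distance between eye and bend between 0.117 and 0.126 m and x of eye in the frame of bend above 0.05 m and z of eye in the frame of bend between -0.006 and 0.006 m and angle between eye's own z axis and vertical below 0.35 rad and linear speed of hook_slider below 0.03 m/s); the robot touches nothing.
It fails at once if more than 25 N on the rail (by the slider or by the robot) (contact force between rail and anything else above 25 N).
It fails at once if the yoghurt pot is pushed more than 20 mm from its place or tipped (distance of yoghurt_pot from where it was at the start of the episode above 0.02 m or angle between yoghurt_pot's own z axis and vertical above 0.35 rad).
It fails at once if the small tin is pushed more than 20 mm from its place or tipped (distance of small_tin from where it was at the start of the episode above 0.02 m or angle between small_tin's own z axis and vertical above 0.35 rad).
It fails at once if the dial timer is pushed more than 20 mm from its place or tipped (distance of dial_timer from where it was at the start of the episode above 0.02 m or angle between dial_timer's own z axis and vertical above 0.35 rad).
It fails at once if the tamper is pushed more than 20 mm from its place or tipped (distance of tamper from where it was at the start of the episode above 0.02 m or angle between tamper's own z axis and vertical above 0.35 rad).
It also fails if it takes over 72 s, if anything falls off the work surface, if the arm or the gripper's body presses on something with over 40 N, if the wrist force passes 120 N, or if a joint passes its speed limit or range.

ROBOT

A 6-joint arm with a two-finger parallel gripper is mounted at the origin on a cart in front of the work surface, level with it; the furniture and walls round the work are solid. World frame = base frame: x ahead of the robot, y to its left, z up, the work surface at z = 0. Lengths are in m, angles in rad, forces in N, time in s.
With the tool pointing down it reaches from about 0.4 to 0.925 m from the base axis. Payload 3.4 kg.
Tool frame: the origin (TCP) lies at the centre of the arm's flange, where the gripper is bolted on; the fingertips stand 173 mm ahead of it and the grasp point (between the pads) lies 155 mm ahead of it; z points along the fingers, y is the line along which they close (so a half turn about z gives the same grasp; the last joint's range is limited). The gripper opens to 85 mm and grips with 20 to 120 N. Pads are 22 mm wide; open, the fingers measure 114 mm over their backs; the gripper's body (76 mm by 85 mm) begins 54 mm behind the grasp point. The pads swing forward as they close: fully open they stand 13 mm farther back than shut.
Start: joints at [1.264, 0.307, 1.506, -0, 1.328, -0.073], TCP at [0.133, 0.559, 0.405] pointing down, gripper open.
Joint ranges: [-3.12, 3.12], [-1.05, 2.28], [0.14, 2.33], [-1.42, 4.57], [0.1, 2.73], [-2.68, 2.68]. Speed limits (rad/s): [2.57, 2.57, 3.14, 3.14, 3.14, 3.14].

INTERFACE

Orientations are given as a unit quaternion [w, x, y, z].
In Python, from workcell import env gives the robot as it stands.
- The arm moves only by the tool arm_command, never from a script. Its argument "commands" is a list of rows, each a list of 3 entries, a list of its own where there are three numbers: the shift along the tool's x, y, z scaled (see below), then the turn, a rotation vector about the tool's x, y, z scaled (see below), then the closure, from 0 (fully open) to 1 (shut). A call has 1 to 5 rows; each row is the pose to reach, as a shift and turn from the pose commanded when the call began, along the tool's axes at that moment, turning the shorter way round; what a row does not reach only later rows make up. The controller multiplies each number of a shift by 0.2 m and each number of a turn by 360 degrees. A row lasts 1/8 s, in which the tool goes at most 62.5 mm and 10.7 degrees, less where a joint would pass 70% of its speed; a pose out of reach is approached as far as the arm can. A call with a number of a shift or a turn outside -1 to 1 is refused whole. A call with a gripper value outside its range is refused whole. The fingers move at their own pace and stop on an object; the grip force is fixed at half the most. Time passes only in rows, so rows that repeat a pose let the fingers close. It gives the time, the measured TCP pose, the force, the opening and the grip force at its end, in the units of the state.
- env.read_state(): the state, without advancing time (a new reading comes with each control period).
- env.capture(name): name is "scene" or "top" or "wrist"; returns the picture (480x640x3 uint8, red, green, blue); there is no depth.
- env.get_calibration(name): a dict with "K" (3x3 intrinsics, pixels), "k1" (the pictures are not rectified: a ray, as slopes to the right and down, at radius r is drawn at 1 + k1 r^2 times it, then the intrinsics apply), "T" (4x4, takes a point from camera to world coordinates). Camera axes: x right, y down, z forward; pixel columns grow to the right and rows downward; lengths in m; the calibration is good to about 2 mm. A picture is of the moment at which its call begins: read the wrist's pose just before it. get_calibration takes no time and is no camera call; for the wrist camera it gives the pose at the moment of the call.
- env.finish_job(): hands the job in; it is judged then, once.
Trained networks look in the newest picture that a camera, given by its name, has taken for a name from the list of things; names that differ only in an ending like _2 or _b are one class to them, and where a whole thing is asked for, a point or a joint stands for the part that bears it (a point fixed in the world has none). Each returns a list of dicts, best first, with "confidence" (0 to 1); they miss things now and then, are a little off and sometimes report something else, mostly with a low value. They report only what shows in the picture. A call takes as long as a camera call. They do not tell look-alikes from the thing itself.
- env.spot_in(camera, query): "point" ([x, y, z] in m, in world coordinates, good to about 4 mm: the middle of the surface that is visible of it).
- env.outline_of(camera, query): "region" (480x640 bool, what is visible of it).
- env.spot_point(camera, query): "point" ([x, y, z] in m, in world coordinates, good to about 4 mm: a listed point, or the origin of a listed thing).
The state is a dict: "t": time; "q": joint angles; "qvel": joint speeds; "joint_efforts": joint torques, N m; "tcp_pos": TCP position; "tool_rot": TCP orientation; "ft_force": force on the tool from outside, world axes, zero at the start; "moment": the same for the moment, N m; "grip_width": finger opening in m; "grasp_force": force on a finger pad.
Only numpy, scipy, OpenCV 4.12 (cv2) and the standard library are available. Lean on these libraries where they do the work, as an engineer would, in place of code of your own. Each camera call takes 0.05 s, during which the arm holds its last target. There are 200 camera calls.

## Working session

There is one attempt and no reset: what is moved stays moved. The work goes in short steps, Python scripts to look and compute and a tool call to move; the robot and the scene stay as the last step left them, time stands still between calls to the robot, and variables do not carry over. Pictures are saved under pics/ and viewed, at most 10 in all, crops included, and the job is handed in when it is done.

Besides the shell and the picture viewer there is one more tool, called after "Request:" as name([rows], argument=value, ...), one row to a line, values as JSON. arm_command: Moves the arm, as the interface text tells. Its arguments: {"type":"object","properties":{"commands":{"type":"array"}},"required":["commands"]}

```bash
mkdir -p pics; ls
cat > h.py <<'E'
import numpy as np, cv2
from scipy.spatial.transform import Rotation as R
from workcell import env
def save(cam,name,crop=None,scale=1):
    im=env.capture(cam)[:,:,::-1].copy()
    if crop: x0,y0,x1,y1=crop; im=im[y0:y1,x0:x1]
    if scale!=1: im=cv2.resize(im,None,fx=scale,fy=scale,interpolation=cv2.INTER_CUBIC)
    cv2.imwrite('pics/'+name+'.png',im)
def proj(cal,p):
    T=np.linalg.inv(np.array(cal['T'])); c=T[:3,:3]@np.array(p)+T[:3,3]
    s=c[:2]/c[2]; s=s*(1+cal['k1']*(s@s)); K=np.array(cal['K'])
    return np.array([K[0,0]*s[0]+K[0,2],K[1,1]*s[1]+K[1,2]])
def ray(cal,u,v):
    K=np.array(cal['K']); d=np.array([(u-K[0,2])/K[0,0],(v-K[1,2])/K[1,1]]); s=d.copy()
    for _ in range(20): s=d/(1+cal['k1']*(s@s))
    T=np.array(cal['T']); return T[:3,3],T[:3,:3]@np.array([s[0],s[1],1])
def onz(cal,u,v,z):
    o,d=ray(cal,u,v); return o+d*(z-o[2])/d[2]
E
python3 - <<'E'
from h import *
np.set_printoptions(precision=4,suppress=True)
s=env.read_state(); print(s)
save('scene','scene0'); save('top','top0')
for c in ['scene','top']:
    cal=env.get_calibration(c); print(c,cal)
    for q in ['eye','fin','hook_slider','rail_tip','bend']:
        print(c,q,[(np.round(d['point'],4),round(d['confidence'],2),proj(cal,d['point']).round()) for d in env.spot_point(c,q)])
E
```

```text
pics
{'t': 0.0, 'q': array([ 1.2645,  0.3076,  1.5077, -0.    ,  1.3284, -0.0735]), 'qvel': array([ 0.0004, -0.0004, -0.0016,  0.0014,  0.0007,  0.0005]), 'joint_efforts': array([ -0.0003, -45.7549, -25.1914,  -0.0002,   0.0136,   0.    ]), 'tcp_pos': array([0.1326, 0.5591, 0.4038]), 'tool_rot': array([-0.0002,  0.1161,  0.9932, -0.001 ]), 'ft_force': array([ 0.1643, -0.4113,  0.0771]), 'moment': array([-0.0755, -0.0325,  0.011 ]), 'grasp_force': 0.0, 'grip_width': 0.08526557274647947}
scene {'K': array([[543.7776,   0.    , 320.7055],
       [  0.    , 543.7776, 239.6554],
       [  0.    ,   0.    ,   1.    ]]), 'k1': -0.15433458554912055, 'T': array([[ 0.8241, -0.4123,  0.3885,  0.03  ],
       [-0.5663, -0.6188,  0.5444, -0.5844],
       [ 0.016 , -0.6687, -0.7434,  1.0167],
       [ 0.    ,  0.    ,  0.    ,  1.    ]])}
scene eye [(array([0.4934, 0.4547, 0.0503]), 0.87, array([239., 170.])), (array([0.4585, 0.2759, 0.0463]), 0.69, array([261., 216.])), (array([0.508 , 0.3504, 0.0408]), 0.58, array([263., 193.])), (array([0.3617, 0.3449, 0.0508]), 0.57, array([214., 213.]))]
scen
[... 1498 characters left out ...]
0.0854]), 0.73, array([216., 227.])), (array([0.4975, 0.4498, 0.0826]), 0.72, array([178., 232.])), (array([0.5098, 0.3526, 0.0035]), 0.71, array([223., 230.])), (array([0.3632, 0.346 , 0.0806]), 0.55, array([217., 285.])), (array([0.4587, 0.2744, 0.0784]), 0.52, array([246., 248.]))]
top hook_slider [(array([0.5123, 0.351 , 0.0028]), 0.72, array([223., 229.])), (array([0.3598, 0.3527, 0.0027]), 0.62, array([221., 285.])), (array([ 0.4598,  0.275 , -0.0033]), 0.54, array([251., 249.])), (array([0.4946, 0.4549, 0.0004]), 0.5, array([185., 235.]))]
top rail_tip [(array([0.4724, 0.1649, 0.1293]), 0.91, array([288., 242.]))]
top bend [(array([0.5112, 0.35  , 0.0855]), 0.25, array([217., 227.]))]
```

View pics/scene0.png

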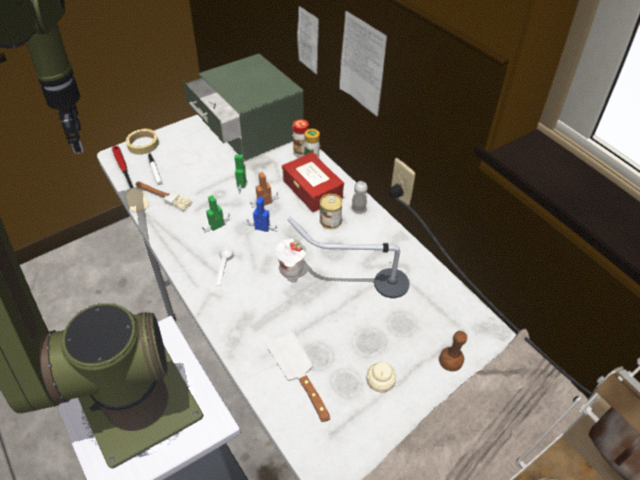

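View pics/top0.png

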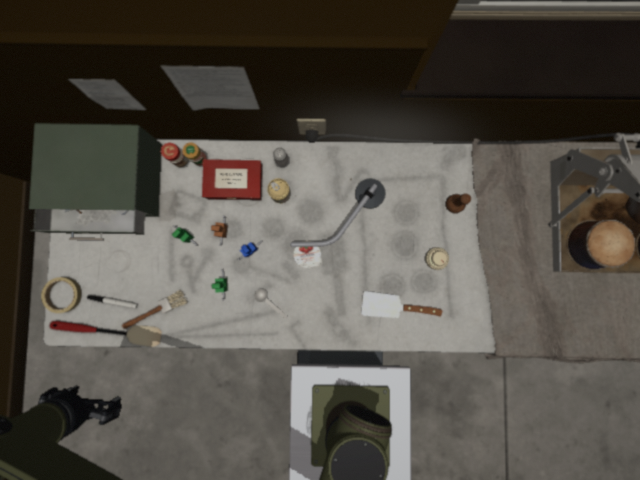

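Candidates that could be taken for the slider, by scene pixel: green (239,170), brown/wooden (263,190), green (214,213), blue (261,216). Wooden one at scene (263,190), top (219,229) matches the description; the rail's free end is at top (290,243), travelling right (−y) and bending left (+x). Next, a close crop.

Run:
```python
from h import *
save('top','crop1',(190,170,400,290),3.8)
cal=env.get_calibration('top')
for p in [(0.511,0.351,0.05),(0.47,0.163,0.13)]: print((proj(cal,p)-[190,170])*3.8)
for c in ['top','scene']:
    env.capture(c)
    for q in ['rail','yoghurt_pot','small_tin','dial_timer','tamper','hook_slider']:
        print(c,q,[(np.round(d['point'],3),round(d['confidence'],2)) for d in env.spot_point(c,q)][:2])
```

```text
[112.3762854  220.27314633]
[373.48301536 277.2099585 ]
top rail []
top yoghurt_pot [(array([0.444, 0.118, 0.002]), 0.56), (array([0.617, 0.196, 0.001]), 0.27)]
top small_tin [(array([ 0.613,  0.199, -0.002]), 0.94)]
top dial_timer [(array([ 0.436, -0.228,  0.001]), 0.89)]
top tamper [(array([ 0.59 , -0.282,  0.003]), 0.62)]
top hook_slider [(array([0.36 , 0.349, 0.006]), 0.63), (array([ 0.494,  0.453, -0.001]), 0.6)]
scene rail [(array([0.508, 0.35 , 0.083]), 0.21)]
scene yoghurt_pot [(array([ 0.446,  0.123, -0.005]), 0.6), (array([0.507, 0.351, 0.085]), 0.54)]
scene small_tin [(array([ 0.441, -0.228,  0.   ]), 0.38)]
scene dial_timer [(array([ 0.439, -0.23 ,  0.   ]), 0.66)]
scene tamper [(array([ 0.592, -0.281, -0.   ]), 0.85)]
scene hook_slider [(array([ 0.36 ,  0.347, -0.001]), 0.79), (array([0.455, 0.278, 0.005]), 0.62)]
```

View pics/crop1.png

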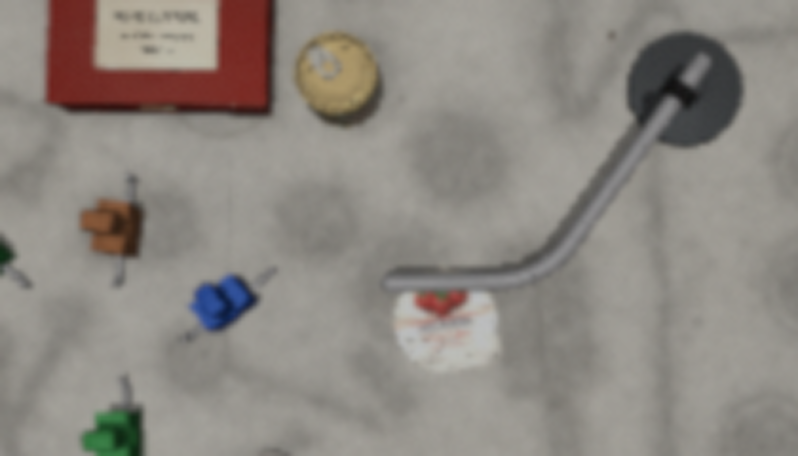

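The crop shows the wooden slider at crop (112,225) with hooks nearly along world x (hole along ±y), blue at (225,303), greens lower left; rail tip at (386,281), second leg from about (550,260) to the collar at (682,93). Now I fit the rail model to both cameras' outlines.

```bash
cat >> h.py <<'E'
def goal(pos,yaw,cl=None):
    """print shift/turn (scaled) from measured pose to tool-down pose; yaw = world angle of tool y"""
    s=env.read_state(); q=s['tool_rot']; R0=R.from_quat([q[1],q[2],q[3],q[0]])
    y=np.array([np.cos(yaw),np.sin(yaw),0]); z=np.array([0,0,-1.]); R1=R.from_matrix(np.column_stack([np.cross(y,z),y,z]))
    sh=R0.inv().apply(np.array(pos)-s['tcp_pos'])/0.2; tu=(R0.inv()*R1).as_rotvec()/(2*np.pi)
    print('t',round(s['t'],2),'tcp',s['tcp_pos'].round(4),'shift',sh.round(4),'turn',tu.round(4),'rows>=',max(np.linalg.norm(sh)*.2/.0625,np.linalg.norm(tu)*360/10.7).round(1))
def railpts(p,n1=20,n2=15,n3=30,L=0.15):
    x,y,h,t=p; r=.06
    a=np.array([(s,0) for s in np.linspace(0.004,.075,n1)]); th=np.linspace(0,t,n2)
    b=np.c_[.075+r*np.sin(th),r-r*np.cos(th)]
    e=b[-1]; c=np.array([e+s*np.array([np.cos(t),np.sin(t)]) for s in np.linspace(.005,L,n3)])
    P=np.vstack([a,b,c]); c_,s_=np.cos(h),np.sin(h)
    P=P@np.array([[c_,s_],[-s_,c_]])+[x,y]; return np.c_[P,np.full(len(P),.13)]
E
python3 - <<'E'
from h import *
np.set_printoptions(precision=4,suppress=True)
s=env.read_state(); q=s['tool_rot']; Rt=R.from_quat([q[1],q[2],q[3],q[0]])
cal=env.get_calibration('wrist'); T=np.array(cal['T'])
print('wrist cam in tool', Rt.inv().apply(T[:3,3]-s['tcp_pos']), '\n',Rt.inv().as_matrix()@T[:3,:3],cal['K'][0],cal['k1'])
for c in ['top','scene']:
    im=env.capture(c); np.save(f'im_{c}.npy',im)
    for q in ['rail','rail_tip']:
        for d in env.outline_of(c,q): 
            r=d['region']; ys,xs=np.nonzero(r); print(c,q,d['confidence'],r.sum(),xs.min(),xs.max(),ys.min(),ys.max()); np.save(f'm_{c}_{q}.npy',r); break
goal((0.511,0.351,0.40),-0.13)
E
```

```text
wrist cam in tool [0.0822 0.     0.0303] 
 [[ 0.0012 -0.9461 -0.324 ]
 [ 1.      0.0013 -0.    ]
 [ 0.0005 -0.324   0.9461]] [345.5112   0.     321.8555] 0.01977126782008082
top rail 0.65 1133 291 385 178 246
top rail_tip 0.67 1132 291 385 178 246
scene rail 0.73 1661 287 409 217 297
scene rail_tip 0.71 1726 287 410 217 297
t 1.65 tcp [0.1327 0.5595 0.4047] shift [-2.081  -0.578   0.0236] turn [0.     0.     0.2336] rows>= 7.9
```

Request:
arm_command([
  [[-0.25, -0.07, 0], [0, 0, 0.03], 0],
  [[-0.5, -0.14, 0], [0, 0, 0.06], 0],
  [[-0.75, -0.21, 0], [0, 0, 0.09], 0],
  [[-1, -0.28, 0], [0, 0, 0.117], 0],
  [[-1, -0.28, 0], [0, 0, 0.117], 0],
])

```text
t: 2.28
tcp_pos: [0.3173, 0.4573, 0.4047]
tool_rot: [0.001, 0.468, 0.884, 0.0]
ft_force: [-0.5, 0.1, -0.4]
grip_width: 0.0855
grasp_force: 0.0
```

```bash
cat > fit.py <<'E'
from h import *
from scipy.optimize import least_squares
from scipy.ndimage import map_coordinates
def fit(cams,p0):
    def res(p):
        out=[]
        for cal,m in cams:
            P=railpts(p,L=.11); uv=np.array([proj(cal,a) for a in P]); t=np.gradient(uv,axis=0); t/=np.linalg.norm(t,axis=1)[:,None]
            n=np.c_[-t[:,1],t[:,0]]; o=np.arange(-9,9.1,.25)
            S=uv[:,None]+n[:,None]*o[None,:,None]
            w=map_coordinates(m,[S[...,1],S[...,0]],order=1)
            out.append((w*o).sum(1)/(w.sum(1)+1))
            # tip end along the leg
            a=proj(cal,P[0]); d=t[0]; k=np.arange(-15,15,.25); w=map_coordinates(m,[a[1]+d[1]*k,a[0]+d[0]*k],order=1)
            tip=k[0]+(1-w).sum()*.25; true=(proj(cal,railtip(p))-a)@d
            out.append([4*(tip-true)])
        return np.concatenate(out)
    return least_squares(res,p0,diff_step=1e-4,loss='soft_l1')
def railtip(p): return np.array([p[0],p[1],.13])
E
python3 - <<'E'
from fit import *
np.set_printoptions(precision=4,suppress=True)
C={c:(env.get_calibration(c),np.load(f'm_{c}_rail.npy').astype(float)) for c in ['top','scene']}
p0=[.471,.163,-1.57+.04,.95]
for k in [['top'],['scene'],['top','scene']]:
    r=fit([C[c] for c in k],p0); print(k,r.x,np.rad2deg(r.x[2:]),r.cost,np.sqrt(np.mean(r.fun**2)))
goal((0.511,0.351,0.40),-0.13)
E
```

```text
['top'] [ 0.4663  0.1573 -1.515   0.8936] [-86.803   51.1983] 1.3638161541220706 0.2062999889602778
['scene'] [ 0.4702  0.1618 -1.5387  0.9253] [-88.1595  53.0183] 0.7157368125535069 0.14809392025250223
['top', 'scene'] [ 0.4675  0.1593 -1.5211  0.9068] [-87.1519  51.9535] 28.739259037488655 0.7388207553128804
t 2.27 tcp [0.3173 0.4573 0.4047] shift [-0.9842  0.5016  0.0251] turn [0.0002 0.0001 0.1158] rows>= 3.9
```

Request:
arm_command([
  [[-0.25, 0.13, 0], [0, 0, 0.03], 0],
  [[-0.5, 0.25, 0.01], [0, 0, 0.06], 0],
  [[-0.75, 0.38, 0.02], [0, 0, 0.09], 0],
  [[-0.98, 0.5, 0.025], [0, 0, 0.116], 0],
  [[-0.98, 0.5, 0.025], [0, 0, 0.116], 0],
])

```text
t: 2.9
tcp_pos: [0.5105, 0.3531, 0.3993]
tool_rot: [0.0, 0.751, 0.66, 0.0]
ft_force: [-0.7, -0.8, -0.8]
grip_width: 0.0856
grasp_force: 0.0
```

Run:
```python
from h import *
np.set_printoptions(precision=4,suppress=True)
goal((0.511,0.351,0.40),-0.13)
cal=env.get_calibration('wrist'); print(cal['T'])
save('wrist','w1')
for q in ['eye','fin','hook_slider','rail_tip']:
    print(q,[(np.round(d['point'],4),round(d['confidence'],2),proj(cal,d['point']).round()) for d in env.spot_point('wrist',q)])
for d in env.outline_of('wrist','hook_slider'):
    ys,xs=np.nonzero(d['region']); print(d['confidence'],xs.min(),xs.max(),ys.min(),ys.max())
```

```text
t 2.9 tcp [0.5105 0.3531 0.3993] shift [-0.0099  0.004  -0.0037] turn [ 0.0002 -0.      0.0002] rows>= 0.0
[[ 0.9918 -0.1216 -0.0382  0.5218]
 [-0.1275 -0.9387 -0.3203  0.4351]
 [ 0.0031  0.3225 -0.9466  0.369 ]
 [ 0.      0.      0.      1.    ]]
eye [(array([0.3643, 0.3471, 0.0457]), 0.98, array([173., 239.])), (array([0.5072, 0.3533, 0.0472]), 0.86, array([317., 215.])), (array([0.4947, 0.4476, 0.046 ]), 0.86, array([288., 112.])), (array([0.4582, 0.2764, 0.047 ]), 0.64, array([280., 292.])), (array([ 0.4443,  0.1228, -0.0004]), 0.61, array([293., 382.]))]
fin [(array([0.4928, 0.4529, 0.0843]), 0.8, array([280., 104.])), (array([0.4561, 0.2772, 0.0796]), 0.7, array([273., 308.])), (array([0.3629, 0.3463, 0.0825]), 0.66, array([155., 253.])), (array([0.5083, 0.3504, 0.0825]), 0.64, array([318., 228.]))]
hook_slider [(array([0.4945, 0.4507, 0.0009]), 0.85, array([291., 110.])), (array([0.5096, 0.3561, 0.0009]), 0.71, array([319., 201.])), (array([ 0.4582,  0.271 , -0.0005]), 0.61, array([285., 278.])), (array([0.3618, 0.3483, 0.0014]), 0.55, array([187., 225.]))]
rail_tip []
0.9 281 359 196 245
0.88 265 314 67 148
0.86 136 222 215 272
0.61 253 310 256 331
```

View pics/w1.png

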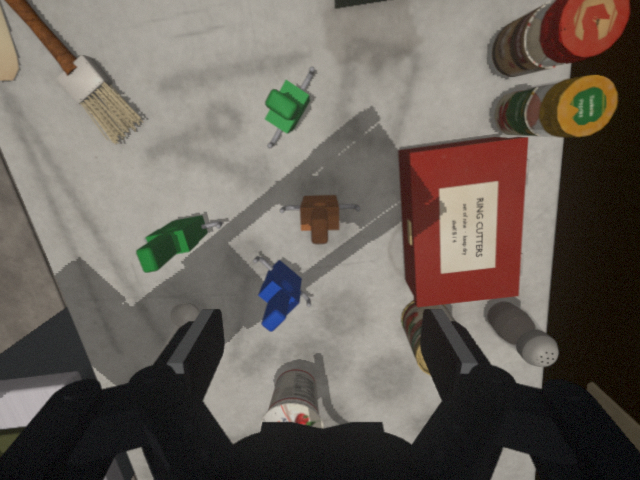

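The brown slider is at (320,215), square to the gripper (hooks at (283,208) and (357,207) level), and the rail tip shows at (318,355). I go lower for a second view.

Request:
arm_command([
  [[0, 0, 0.25], [0, 0, 0], 0.2],
  [[-0.005, -0.005, 0.5], [0, 0, 0], 0.4],
  [[-0.005, -0.005, 0.55], [0, 0, 0], 0.4],
  [[-0.005, -0.005, 0.55], [0, 0, 0], 0.4],
])

```text
t: 3.7
tcp_pos: [0.5065, 0.3539, 0.29]
tool_rot: [-0.0, 0.75, 0.662, -0.0]
ft_force: [-0.2, 0.0, 0.6]
grip_width: 0.0516
grasp_force: 0.0
```

Run:
```python
from h import *
np.set_printoptions(precision=4,suppress=True)
cal=env.get_calibration('wrist')
save('wrist','w2')
for q in ['eye','fin','hook_slider','rail_tip']:
    print(q,[(np.round(d['point'],4),round(d['confidence'],2),proj(cal,d['point']).round()) for d in env.spot_point('wrist',q)])
for z in (.082,): goal((0.5095,0.352,z+.155),-0.13)
print(env.read_state()['grip_width'])
```

```text
eye [(array([0.5073, 0.3533, 0.0464]), 0.98, array([321., 256.])), (array([0.3643, 0.3459, 0.0443]), 0.94, array([116., 289.])), (array([0.4938, 0.4538, 0.0444]), 0.8, array([276.,  96.])), (array([0.4592, 0.278 , 0.046 ]), 0.55, array([269., 358.]))]
fin [(array([0.4567, 0.2765, 0.078 ]), 0.97, array([259., 393.])), (array([0.5086, 0.3522, 0.0812]), 0.91, array([324., 280.])), (array([0.3609, 0.347 , 0.0804]), 0.87, array([ 74., 317.])), (array([0.4948, 0.4501, 0.0847]), 0.63, array([269.,  98.]))]
hook_slider [(array([0.4933, 0.4509, 0.0034]), 0.98, array([284., 105.])), (array([ 0.4548,  0.271 , -0.0011]), 0.94, array([273., 331.])), (array([0.5064, 0.3542, 0.0043]), 0.73, array([320., 236.])), (array([ 0.3587,  0.347 , -0.0016]), 0.55, array([141., 263.]))]
rail_tip []
t 3.95 tcp [0.5074 0.3537 0.2918] shift [-0.0079  0.0105  0.2739] turn [ 0.0005 -0.0004  0.0007] rows>= 0.9
0.051192294660027254
```

View pics/w2.png

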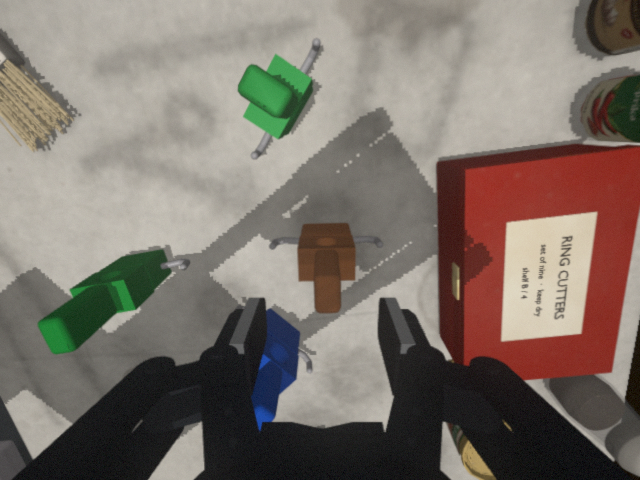

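The fin is at (327,300), midway between the fingers to about 2 mm, and square. I descend and close.

Request:
arm_command([
  [[-0.005, 0.01, 0.14], [0, 0, 0], 0.4],
  [[-0.006, 0.01, 0.27], [0, 0, 0], 0.4],
  [[-0.006, 0.01, 0.272], [0, 0, 0], 0.9],
  [[-0.006, 0.01, 0.272], [0, 0, 0], 1],
  [[-0.006, 0.01, 0.272], [0, 0, 0], 1],
])

```text
t: 4.58
tcp_pos: [0.5091, 0.3521, 0.2367]
tool_rot: [0.0, 0.75, 0.661, 0.001]
ft_force: [-0.3, -0.1, -1.1]
grip_width: 0.0137
grasp_force: 59.3
```

Request:
arm_command([
  [[0, 0, 0], [0, 0, 0], 1],
  [[0, 0, 0], [0, 0, 0], 1],
])

```text
t: 4.82
tcp_pos: [0.509, 0.3521, 0.2366]
tool_rot: [0.0, 0.75, 0.661, 0.001]
ft_force: [-0.7, -0.9, 6.2]
grip_width: 0.013
grasp_force: 60.1
```

Run:
```python
from h import *
np.set_printoptions(precision=4,suppress=True)
for i in range(3):
    s=env.read_state(); print(s['t'],s['tcp_pos'],s['tool_rot'],s['ft_force'],s['grip_width'],s['grasp_force']); env.capture('wrist')
```

```text
4.825 [0.509  0.3521 0.2366] [0.0002 0.7502 0.6612 0.0012] [-0.7093 -0.9058  6.1924] 0.013000619241451579 60.1049280166626
4.875 [0.5091 0.3521 0.2367] [0.0002 0.7502 0.6612 0.0013] [-1.1891  0.3935  6.4575] 0.013701662164833227 60.13693928718567
4.925 [0.5091 0.3521 0.2366] [0.0002 0.7502 0.6612 0.0012] [-0.3776  0.0094  6.2545] 0.013380601811635695 60.13649046421051
```

Request:
arm_command([
  [[0, 0, -0.15], [0, 0, 0], 1],
  [[0, 0, -0.4], [0, 0, 0], 1],
  [[-0.05, 0, -0.68], [0, 0, -0.01], 1],
  [[-0.2, 0, -0.93], [0, 0, -0.02], 1],
  [[-0.45, 0, -1], [0, 0, -0.027], 1],
])

```text
t: 5.6
tcp_pos: [0.498, 0.263, 0.4392]
tool_rot: [0.001, 0.69, 0.724, 0.004]
ft_force: [0.9, -0.2, -1.0]
grip_width: 0.0133
grasp_force: 59.5
```

Request:
arm_command([
  [[-0.25, 0.04, 0], [0, 0, 0], 1],
  [[-0.5, 0.08, 0], [0, 0, 0], 1],
  [[-0.75, 0.12, 0], [0, 0, 0], 1],
  [[-0.98, 0.15, 0], [0, 0, 0], 1],
  [[-1, 0.15, 0], [0, 0, 0], 1],
])

```text
t: 6.22
tcp_pos: [0.5362, 0.0613, 0.435]
tool_rot: [0.0, 0.693, 0.721, -0.001]
ft_force: [0.1, 0.0, -1.5]
grip_width: 0.0132
grasp_force: 59.4
```

Run:
```python
from h import *
np.set_printoptions(precision=4,suppress=True)
s=env.read_state(); print(s['t'],s['tcp_pos'],s['tool_rot'],s['ft_force'],s['grip_width'])
save('wrist','w3')
```

```text
6.225 [0.5362 0.0613 0.435 ] [ 0.0001  0.693   0.721  -0.0006] [ 0.0534  0.0312 -1.4983] 0.013170700594611468
```

View pics/w3.png

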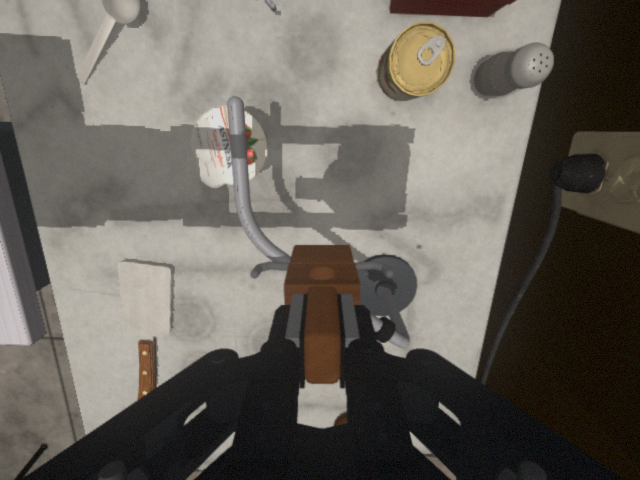

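Rail is clear in the wrist view: tip at (235,98), bend near (255,240), second leg behind the slider emerging at (375,320)–(405,345). One more view from the side, then fit both.

```bash
cat > wv.py <<'E'
from h import *
import sys
n=sys.argv[1]
cal=env.get_calibration('wrist'); im=env.capture('wrist')
d=env.outline_of('wrist','rail'); r=d[0]['region']; ys,xs=np.nonzero(r)
print(d[0]['confidence'],r.sum(),xs.min(),xs.max(),ys.min(),ys.max())
np.savez(f'wv{n}.npz',im=im,m=r,K=cal['K'],k1=cal['k1'],T=cal['T'])
E
python3 wv.py 1
```

```text
0.98 6268 228 417 98 349
```

Request:
arm_command([
  [[-0.05, -0.2, 0], [0, 0, 0], 1],
  [[-0.1, -0.4, 0], [0, 0, 0], 1],
  [[-0.1, -0.5, 0], [0, 0, 0], 1],
  [[-0.1, -0.5, 0], [0, 0, 0], 1],
  [[-0.1, -0.5, 0], [0, 0, 0], 1],
])

```text
t: 7.0
tcp_pos: [0.4382, 0.0403, 0.4358]
tool_rot: [0.001, 0.691, 0.723, 0.001]
ft_force: [0.6, 0.2, -1.5]
grip_width: 0.0133
grasp_force: 59.4
```

```bash
python3 wv.py 2
cat > fitw.py <<'E'
from fit import *
np.set_printoptions(precision=4,suppress=True)
def wres(p,V,dz=0):
    out=[]
    for cal,m in V:
        P=railpts(p,L=.11); P[:,2]+=dz; uv=np.array([proj(cal,a) for a in P]); t=np.gradient(uv,axis=0); t/=np.linalg.norm(t,axis=1)[:,None]
        n=np.c_[-t[:,1],t[:,0]]; o=np.arange(-16,16.1,.25); S=uv[:,None]+n[:,None]*o[None,:,None]
        w=map_coordinates(m,[S[...,1],S[...,0]],order=1)
        wd=w.sum(1)*.25; Tc=np.linalg.inv(cal['T']); dep=(P@Tc[:3,:3].T+Tc[:3,3])[:,2]; ew=.012*345/dep
        ok=np.abs(wd-ew)<.25*ew; c=(w*o).sum(1)/(w.sum(1)+1e-6)
        out.append(np.where(ok,c,0))
        a=uv[3];d=t[3];k=np.arange(-25,5,.25); w=map_coordinates(m,[a[1]+d[1]*k,a[0]+d[0]*k],order=1)
        tip=k[0]+(1-w).sum()*.25; out.append([3*(tip-(proj(cal,[p[0],p[1],.13+dz])-a)@d)])
    return np.concatenate(out)
def load(n):
    z=np.load(f'wv{n}.npz'); return dict(K=z['K'],k1=float(z['k1']),T=z['T']),z['m'].astype(float)
def wfit(V,p0,free=False):
    if free: return least_squares(lambda q:wres(q[:4],V,q[4]),list(p0)+[0],diff_step=1e-4,x_scale=[.01,.01,.1,.1,.01],loss='soft_l1')
    return least_squares(lambda q:wres(q,V),p0,diff_step=1e-4,x_scale=[.01,.01,.1,.1],loss='soft_l1')
if __name__=='__main__':
    p0=[.469,.160,-1.525,.91]
    for k in [[1],[2],[1,2]]:
        for f in ([False,True] if len(k)>1 else [False]):
            r=wfit([load(i) for i in k],p0,f); nz=r.fun[r.fun!=0]; print(k,f,r.x,np.rad2deg(r.x[2:4]),len(nz),np.sqrt(np.mean(nz**2)))
E
python3 fitw.py; python3 -c "
from h import *
s=env.read_state(); print(s['t'],s['tcp_pos'],s['tool_rot'],s['ft_force'])"
```

```text
0.7 7701 357 516 72 331
[1] False [ 0.4693  0.1598 -1.5388  1.1385] [-88.1658  65.2341] 34 0.20909872159783566
[2] False [ 0.4696  0.1595 -1.5393  0.938 ] [-88.1968  53.7456] 47 0.4050448426278747
[1, 2] False [ 0.4693  0.1591 -1.5358  0.9508] [-87.9955  54.4758] 85 1.5145658986790875
[1, 2] True [ 0.4695  0.1596 -1.5388  0.9531  0.0003] [-88.1678  54.6105] 85 1.461468782407577
7.1 [0.43832634 0.04003447 0.43550278] [4.31849701e-04 6.91306480e-01 7.22561342e-01 5.20679113e-04] [ 0.68405957 -0.31501365 -1.47752398]
```

```bash
cat >> h.py <<'E'
TIP=np.array([.4694,.1597]); HD=-1.5390; TURN=.938
def onrail(s,t=None,left=0):
    """TCP pos & yaw for eye at arclength s from tip (z rail)"""
    t=TURN if t is None else t; r=.06; L=.075
    if s<L: p=np.array([s,0]); a=0
    elif s<L+r*t: a=(s-L)/r; p=np.array([L+r*np.sin(a),r-r*np.cos(a)])
    else: a=t; u=s-L-r*t; p=np.array([L+r*np.sin(a)+u*np.cos(a),r-r*np.cos(a)+u*np.sin(a)])
    p=p+left*np.array([-np.sin(a),np.cos(a)])
    c,n=np.cos(HD),np.sin(HD); q=TIP+np.array([[c,-n],[n,c]])@p
    return np.array([q[0],q[1],.3206]),HD+a+np.pi/2
E
python3 - <<'E'
from h import *
p,y=onrail(-.032); print(p,y); goal(p+[0,0,.1149],y); goal(p,y)
E
```

```text
[0.46838269 0.19168383 0.3206    ] 0.031796326794896634
t 7.1 tcp [0.4383 0.04   0.4355] shift [7.509e-01 1.836e-01 3.000e-04] turn [ 0.0002 -0.      0.002 ] rows>= 2.5
t 7.1 tcp [0.4383 0.04   0.4355] shift [0.7508 0.1829 0.5748] turn [ 0.0002 -0.      0.002 ] rows>= 3.1
```

Request:
arm_command([
  [[0.2, 0.05, 0], [0, 0, 0], 1],
  [[0.45, 0.11, 0], [0, 0, 0.001], 1],
  [[0.68, 0.17, 0], [0, 0, 0.002], 1],
  [[0.75, 0.183, 0.05], [0, 0, 0.002], 1],
  [[0.75, 0.183, 0.2], [0, 0, 0.002], 1],
])

```text
t: 7.72
tcp_pos: [0.4685, 0.1927, 0.3956]
tool_rot: [0.001, 0.695, 0.719, 0.002]
ft_force: [0.2, -1.1, -2.1]
grip_width: 0.0129
grasp_force: 59.5
```

Request:
arm_command([
  [[0, 0, 0.15], [0, 0, 0], 1],
  [[0, 0, 0.3], [0, 0, 0], 1],
  [[0, 0, 0.37], [0, 0, 0], 1],
  [[0, 0, 0.37], [0, 0, 0], 1],
  [[0, 0, 0.37], [0, 0, 0], 1],
])

```text
t: 8.35
tcp_pos: [0.4677, 0.1912, 0.3222]
tool_rot: [0.0, 0.696, 0.718, 0.001]
ft_force: [0.2, -0.1, -1.7]
grip_width: 0.0135
grasp_force: 59.4
```

Run:
```python
from h import *
p,y=onrail(-.032); goal(p,y)
s=env.read_state(); print(s['tool_rot'],s['ft_force'])
im=env.capture('scene'); a=cv2.resize(im[170:300,220:380,::-1],None,fx=2.5,fy=2.5,interpolation=cv2.INTER_CUBIC)
im=env.capture('top'); b=cv2.resize(im[180:310,220:380,::-1],None,fx=2.5,fy=2.5,interpolation=cv2.INTER_CUBIC)
cv2.imwrite('pics/pre.png',np.hstack([a,b]))
goal(p,y)
```

```text
t 8.35 tcp [0.4677 0.1912 0.3222] shift [0.0024 0.0035 0.0079] turn [ 0.0003 -0.0001 -0.0001] rows>= 0.0
[4.54044644e-04 6.96107689e-01 7.17936832e-01 7.64402758e-04] [ 0.15319973 -0.06688754 -1.72562133]
t 8.45 tcp [0.4676 0.1912 0.3225] shift [0.002  0.0039 0.0095] turn [ 0.0004 -0.0001 -0.0001] rows>= 0.0
```

View pics/pre.png

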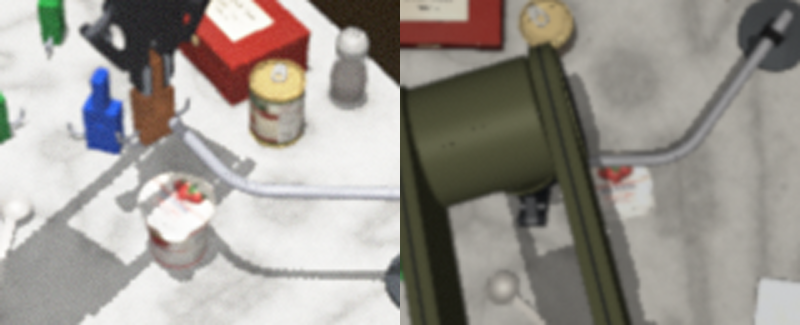

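Scene crop: the slider's front face stands just short of the rail tip at crop (185,130), same height, in line. I correct 0.7 mm sideways and 1.7 mm down, then advance slowly, feeling.

Request:
arm_command([
  [[0, 0.0037, 0.0085], [0, 0, 0], 1],
  [[-0.025, 0.0037, 0.0085], [0, 0, 0], 1],
  [[-0.05, 0.0037, 0.0085], [0, 0, 0], 1],
  [[-0.075, 0.0037, 0.0085], [0, 0, 0], 1],
  [[-0.075, 0.0037, 0.0085], [0, 0, 0], 1],
])

```text
t: 9.07
tcp_pos: [0.4681, 0.1757, 0.3196]
tool_rot: [-0.0, 0.696, 0.718, -0.0]
ft_force: [0.4, 0.9, -1.1]
grip_width: 0.0136
grasp_force: 59.4
```

Run:
```python
from h import *
p,y=onrail(-.017); goal(p,y)
s=env.read_state(); print(s['tool_rot'],s['ft_force'],s['moment'])
```

```text
t 9.07 tcp [0.4681 0.1757 0.3196] shift [ 0.0051  0.0037 -0.005 ] turn [-0.      0.     -0.0002] rows>= 0.0
[-2.16217567e-05  6.96304526e-01  7.17746474e-01 -7.41875282e-05] [ 0.37800076  0.93249373 -1.07667381] [-0.02858215 -0.01213777 -0.04678622]
```

Request:
arm_command([
  [[-0.01, 0.003, -0.003], [0, 0, 0], 1],
  [[-0.02, 0.003, -0.003], [0, 0, 0], 1],
  [[-0.03, 0.003, -0.003], [0, 0, 0], 1],
  [[-0.04, 0.003, -0.003], [0, 0, 0], 1],
  [[-0.05, 0.003, -0.003], [0, 0, 0], 1],
])

```text
t: 9.7
tcp_pos: [0.4691, 0.1661, 0.3202]
tool_rot: [-0.0, 0.696, 0.718, -0.0]
ft_force: [-0.9, 0.7, -1.9]
grip_width: 0.0136
grasp_force: 59.4
```

```bash
cat > st.py <<'E'
from h import *
import sys
np.set_printoptions(precision=4,suppress=True)
s=env.read_state(); p,y=onrail(float(sys.argv[1])); goal(p,y)
q=s['tool_rot']; Rt=R.from_quat([q[1],q[2],q[3],q[0]])
print('F tool',Rt.inv().apply(s['ft_force']).round(2),'M tool',Rt.inv().apply(s['moment']).round(3),'z tilt',Rt.apply([0,0,1])[:2])
E
python3 st.py -0.007
```

```text
t 9.7 tcp [0.4691 0.1661 0.3202] shift [ 0.0031  0.0007 -0.0021] turn [-0.      0.     -0.0001] rows>= 0.0
F tool [ 0.74 -0.84  1.93] M tool [ 0.016 -0.002  0.019] z tilt [-0.0001 -0.    ]
```

The nose has entered with no force; continuing.

Request:
arm_command([
  [[-0.015, 0.0005, -0.001], [0, 0, 0], 1],
  [[-0.03, 0.0005, -0.001], [0, 0, 0], 1],
  [[-0.045, 0.0005, -0.001], [0, 0, 0], 1],
  [[-0.06, 0.0005, -0.001], [0, 0, 0], 1],
  [[-0.075, 0.0005, -0.001], [0, 0, 0], 1],
])

```text
t: 10.32
tcp_pos: [0.4697, 0.151, 0.3204]
tool_rot: [0.0, 0.696, 0.718, 0.0]
ft_force: [-0.6, -0.4, -1.6]
grip_width: 0.0132
grasp_force: 59.4
```

```bash
python3 st.py 0.008
```

```text
t 10.32 tcp [0.4697 0.151  0.3204] shift [ 0.0036  0.     -0.0009] turn [ 0.     -0.     -0.0001] rows>= 0.0
F tool [-0.37 -0.63  1.58] M tool [ 0.008 -0.053  0.038] z tilt [0.0001 0.    ]
```

Request:
arm_command([
  [[-0.025, 0, 0], [0, 0, 0], 1],
  [[-0.05, 0, 0], [0, 0, 0], 1],
  [[-0.075, 0, 0], [0, 0, 0], 1],
  [[-0.1, 0, 0], [0, 0, 0], 1],
  [[-0.125, 0, 0], [0, 0, 0], 1],
])

```text
t: 10.95
tcp_pos: [0.4704, 0.1258, 0.3204]
tool_rot: [0.0, 0.696, 0.718, -0.0]
ft_force: [-1.1, -0.2, -1.5]
grip_width: 0.0132
grasp_force: 59.4
```

```bash
python3 st.py 0.034
```

```text
t 10.95 tcp [0.4704 0.1258 0.3204] shift [-0.0006  0.0003 -0.001 ] turn [ 0.      0.     -0.0001] rows>= 0.0
F tool [-0.18 -1.1   1.48] M tool [0.04  0.012 0.037] z tilt [ 0. -0.]
```

```bash
cat > plan.py <<'E'
from h import *
import sys
np.set_printoptions(precision=4,suppress=True)
def plan(ss,t=None,left=None,off=(0,0)):
    s=env.read_state(); q=s['tool_rot']; R0=R.from_quat([q[1],q[2],q[3],q[0]])
    for a in ss:
        A=max(0,min(1,(a-.066)/.02)) ; B=max(0,min(1,(.075+.06*(t or TURN)+.01-a)/.02))
        p,yaw=onrail(a,t,.0005*A*B if left is None else left); p[:2]+=off
        y=np.array([np.cos(yaw),np.sin(yaw),0]); z=np.array([0,0,-1.]); R1=R.from_matrix(np.column_stack([np.cross(y,z),y,z]))
        print(a,'shift',(R0.inv().apply(p-s['tcp_pos'])/.2).round(4),'turn',((R0.inv()*R1).as_rotvec()/(2*np.pi)).round(4))
    Rt=R0; print('t',s['t'],'F tool',Rt.inv().apply(s['ft_force']).round(2),'M tool',Rt.inv().apply(s['moment']).round(3))
if __name__=='__main__': plan([float(a) for a in sys.argv[1:]])
E
python3 plan.py .042 .050 .058 .064 .070
```

```text
0.042 shift [-0.0406  0.0003 -0.001 ] turn [ 0.      0.     -0.0001]
0.05 shift [-0.0806  0.0004 -0.001 ] turn [ 0.      0.     -0.0001]
0.058 shift [-0.1206  0.0004 -0.001 ] turn [ 0.      0.     -0.0001]
0.064 shift [-0.1506  0.0004 -0.001 ] turn [ 0.      0.     -0.0001]
0.07 shift [-0.1806  0.0009 -0.001 ] turn [ 0.      0.     -0.0001]
t 10.95 F tool [-0.18 -1.1   1.48] M tool [0.04  0.012 0.037]
```

Request:
arm_command([
  [[-0.04, 0, 0], [0, 0, 0], 1],
  [[-0.08, 0, 0], [0, 0, 0], 1],
  [[-0.12, 0, 0], [0, 0, 0], 1],
  [[-0.15, 0, 0], [0, 0, 0], 1],
  [[-0.18, 0.001, 0], [0, 0, 0], 1],
])

```text
t: 11.58
tcp_pos: [0.4718, 0.0898, 0.3204]
tool_rot: [-0.0, 0.696, 0.718, 0.0]
ft_force: [0.7, -0.5, -1.2]
grip_width: 0.0134
grasp_force: 59.4
```

```bash
python3 plan.py .072 .075 .078 .081 .084
```

```text
0.072 shift [-0.0101  0.     -0.0009] turn [ 0.     -0.     -0.0001]
0.075 shift [-0.0251  0.0004 -0.0009] turn [ 0.     -0.     -0.0001]
0.078 shift [-0.04    0.0012 -0.0009] turn [ 0.     -0.     -0.0081]
0.081 shift [-0.0549  0.0027 -0.0009] turn [ 0.     -0.     -0.0161]
0.084 shift [-0.0696  0.0049 -0.0009] turn [ 0.    -0.    -0.024]
t 11.575 F tool [-0.48  0.65  1.25] M tool [ 0.019 -0.035  0.009]
```

Request:
arm_command([
  [[-0.01, 0, 0], [0, 0, -0.001], 1],
  [[-0.025, 0.0005, 0], [0, 0, -0.004], 1],
  [[-0.04, 0.0015, 0], [0, 0, -0.009], 1],
  [[-0.055, 0.003, 0], [0, 0, -0.016], 1],
  [[-0.07, 0.005, 0], [0, 0, -0.024], 1],
])

```text
t: 12.2
tcp_pos: [0.4732, 0.0763, 0.3204]
tool_rot: [-0.0, 0.639, 0.769, -0.0]
ft_force: [0.0, 0.0, -1.5]
grip_width: 0.0132
grasp_force: 59.4
```

```bash
python3 plan.py .087 .090 .093 .096 .099
```

```text
0.087 shift [-0.0167  0.0003 -0.0011] turn [-0.     -0.     -0.0075]
0.09 shift [-0.0315  0.0014 -0.0011] turn [-0.     -0.     -0.0155]
0.093 shift [-0.0463  0.0032 -0.0011] turn [-0.     -0.     -0.0234]
0.096 shift [-0.061   0.0058 -0.0011] turn [-0.     -0.     -0.0314]
0.099 shift [-0.0755  0.009  -0.0011] turn [-0.     -0.     -0.0393]
t 12.2 F tool [0.01 0.04 1.48] M tool [-0.033 -0.002  0.04 ]
```

No side force so far; continuing round the bend.

Request:
arm_command([
  [[-0.017, 0.0003, 0], [0, 0, -0.0075], 1],
  [[-0.0315, 0.0014, 0], [0, 0, -0.0155], 1],
  [[-0.0465, 0.003, 0], [0, 0, -0.0235], 1],
  [[-0.061, 0.0058, 0], [0, 0, -0.0315], 1],
  [[-0.0755, 0.009, 0], [0, 0, -0.0395], 1],
])

```text
t: 12.82
tcp_pos: [0.4777, 0.0618, 0.3204]
tool_rot: [-0.0, 0.539, 0.842, 0.0]
ft_force: [-0.0, -0.4, -1.7]
grip_width: 0.0131
grasp_force: 59.4
```

```bash
python3 plan.py .102 .105 .108 .111 .114
```

```text
0.102 shift [-0.0149  0.0003 -0.001 ] turn [ 0.     -0.     -0.0078]
0.105 shift [-0.0297  0.0014 -0.001 ] turn [ 0.     -0.     -0.0158]
0.108 shift [-0.0445  0.0033 -0.001 ] turn [ 0.     -0.     -0.0237]
0.111 shift [-0.0591  0.0058 -0.001 ] turn [ 0.     -0.     -0.0317]
0.114 shift [-0.0736  0.0091 -0.001 ] turn [ 0.     -0.     -0.0396]
t 12.825 F tool [-0.36 -0.21  1.73] M tool [-0.019  0.01   0.022]
```

Request:
arm_command([
  [[-0.015, 0.0003, 0], [0, 0, -0.008], 1],
  [[-0.03, 0.0014, 0], [0, 0, -0.016], 1],
  [[-0.0445, 0.0033, 0], [0, 0, -0.0237], 1],
  [[-0.059, 0.0058, 0], [0, 0, -0.0317], 1],
  [[-0.0736, 0.009, 0], [0, 0, -0.0396], 1],
])

```text
t: 13.45
tcp_pos: [0.4855, 0.0491, 0.3204]
tool_rot: [-0.0, 0.43, 0.903, 0.0]
ft_force: [-0.4, -0.4, -1.5]
grip_width: 0.0135
grasp_force: 59.4
```

```bash
python3 plan.py .117 .120 .123 .126 .129
```

```text
0.117 shift [-0.0148  0.0006 -0.001 ] turn [ 0.    -0.    -0.008]
0.12 shift [-0.0296  0.0018 -0.001 ] turn [ 0.    -0.    -0.016]
0.123 shift [-0.0444  0.0034 -0.001 ] turn [ 0.     -0.     -0.0239]
0.126 shift [-0.0592  0.0056 -0.001 ] turn [ 0.     -0.     -0.0319]
0.129 shift [-0.0738  0.0086 -0.001 ] turn [ 0.     -0.     -0.0398]
t 13.45 F tool [-0.02 -0.59  1.47] M tool [-0.011  0.02  -0.02 ]
```

Request:
arm_command([
  [[-0.015, 0.0006, 0], [0, 0, -0.008], 1],
  [[-0.03, 0.0018, 0], [0, 0, -0.016], 1],
  [[-0.0445, 0.0034, 0], [0, 0, -0.024], 1],
  [[-0.059, 0.0056, 0], [0, 0, -0.032], 1],
  [[-0.0738, 0.0085, 0], [0, 0, -0.039], 1],
])

```text
t: 14.08
tcp_pos: [0.4961, 0.0387, 0.3204]
tool_rot: [-0.0, 0.317, 0.949, 0.0]
ft_force: [0.4, -0.5, -0.6]
grip_width: 0.0135
grasp_force: 59.4
```

```bash
python3 plan.py .132 .136 .141 .147 .153
```

```text
0.132 shift [-0.015   0.0002 -0.0011] turn [ 0.     -0.     -0.0069]
0.136 shift [-0.035   0.0006 -0.0011] turn [ 0.     -0.     -0.0069]
0.141 shift [-0.06    0.001  -0.0011] turn [ 0.     -0.     -0.0069]
0.147 shift [-0.09    0.0023 -0.0011] turn [ 0.     -0.     -0.0069]
0.153 shift [-0.12    0.0036 -0.0011] turn [ 0.     -0.     -0.0069]
t 14.075 F tool [-0.57 -0.14  0.62] M tool [ 0.023 -0.008 -0.034]
```

Request:
arm_command([
  [[-0.015, 0, 0], [0, 0, -0.006], 1],
  [[-0.03, 0.0004, 0], [0, 0, -0.007], 1],
  [[-0.05, 0.0008, 0], [0, 0, -0.007], 1],
  [[-0.07, 0.0015, 0], [0, 0, -0.007], 1],
  [[-0.09, 0.0023, 0], [0, 0, -0.007], 1],
])

```text
t: 14.7
tcp_pos: [0.511, 0.0281, 0.3204]
tool_rot: [0.0, 0.297, 0.955, 0.0]
ft_force: [-0.2, -0.2, -0.8]
grip_width: 0.0134
grasp_force: 59.4
```

```bash
python3 plan.py .153 .159 .165 .171 .177
```

```text
0.153 shift [-0.0287  0.0004 -0.0009] turn [ 0.      0.     -0.0003]
0.159 shift [-0.0587  0.0005 -0.0009] turn [ 0.      0.     -0.0003]
0.165 shift [-0.0887  0.0006 -0.0009] turn [ 0.      0.     -0.0003]
0.171 shift [-0.1187  0.0006 -0.0009] turn [ 0.      0.     -0.0003]
0.177 shift [-0.1487  0.0007 -0.0009] turn [ 0.      0.     -0.0003]
t 14.7 F tool [ 0.04 -0.26  0.81] M tool [-0.018  0.017  0.04 ]
```

Request:
arm_command([
  [[-0.025, 0.0003, 0], [0, 0, 0], 1],
  [[-0.05, 0.0005, 0], [0, 0, 0], 1],
  [[-0.075, 0.0006, 0], [0, 0, 0], 1],
  [[-0.1, 0.0006, 0], [0, 0, 0], 1],
  [[-0.125, 0.0007, 0], [0, 0, 0], 1],
])

```text
t: 15.32
tcp_pos: [0.5316, 0.014, 0.3204]
tool_rot: [-0.0, 0.297, 0.955, -0.0]
ft_force: [-0.4, -0.1, -1.4]
grip_width: 0.0131
grasp_force: 59.4
```

```bash
python3 plan.py .179 .185 .191 .197 .203
```

```text
0.179 shift [-0.0336  0.0002 -0.0011] turn [-0.     -0.     -0.0003]
0.185 shift [-0.0636  0.0002 -0.0011] turn [-0.     -0.     -0.0003]
0.191 shift [-0.0936  0.0003 -0.0011] turn [-0.     -0.     -0.0003]
0.197 shift [-0.1236  0.0003 -0.0011] turn [-0.     -0.     -0.0003]
0.203 shift [-0.1536  0.0004 -0.0011] turn [-0.     -0.     -0.0003]
t 15.325 F tool [ 0.28 -0.33  1.38] M tool [0.001 0.047 0.026]
```

Request:
arm_command([
  [[-0.025, 0, 0], [0, 0, 0], 1],
  [[-0.05, 0.0002, 0], [0, 0, 0], 1],
  [[-0.075, 0.0002, 0], [0, 0, 0], 1],
  [[-0.1, 0.0003, 0], [0, 0, 0], 1],
  [[-0.125, 0.0003, 0], [0, 0, 0], 1],
])

```text
t: 15.95
tcp_pos: [0.5523, -0.0002, 0.3204]
tool_rot: [-0.0, 0.297, 0.955, -0.0]
ft_force: [-0.3, -0.7, -0.9]
grip_width: 0.0133
grasp_force: 59.4
```

```bash
python3 plan.py .203 .209 .215 .221 .227
```

```text
0.203 shift [-0.0286  0.     -0.001 ] turn [-0.      0.     -0.0003]
0.209 shift [-0.0586  0.0001 -0.001 ] turn [-0.      0.     -0.0003]
0.215 shift [-0.0886  0.0001 -0.001 ] turn [-0.      0.     -0.0003]
0.221 shift [-0.1186  0.0002 -0.001 ] turn [-0.      0.     -0.0003]
0.227 shift [-0.1486  0.0003 -0.001 ] turn [-0.      0.     -0.0003]
t 15.95 F tool [-0.1  -0.74  0.88] M tool [-0.01  -0.01  -0.046]
```

Request:
arm_command([
  [[-0.025, 0, 0], [0, 0, 0], 1],
  [[-0.05, 0, 0], [0, 0, 0], 1],
  [[-0.075, 0, 0], [0, 0, 0], 1],
  [[-0.1, 0, 0], [0, 0, 0], 1],
  [[-0.12, 0, 0], [0, 0, 0], 1],
])

```text
t: 16.58
tcp_pos: [0.572, -0.0138, 0.3204]
tool_rot: [-0.0, 0.297, 0.955, -0.0]
ft_force: [0.5, -0.1, -1.0]
grip_width: 0.0134
grasp_force: 59.4
```

```bash
python3 plan.py .226 .230 .2345 .2363; python3 plan.py .2363 | tail -1
```

```text
0.226 shift [-0.0235  0.0002 -0.0011] turn [-0.      0.     -0.0003]
0.23 shift [-0.0435  0.0003 -0.0011] turn [-0.      0.     -0.0003]
0.2345 shift [-0.066   0.0003 -0.0011] turn [-0.      0.     -0.0003]
0.2363 shift [-0.075   0.0003 -0.0011] turn [-0.      0.     -0.0003]
t 16.575 F tool [-0.51  0.18  1.  ] M tool [-0.075 -0.015 -0.009]
t 16.575 F tool [-0.51  0.18  1.  ] M tool [-0.075 -0.015 -0.009]
```

Request:
arm_command([
  [[-0.012, 0, 0], [0, 0, 0], 1],
  [[-0.025, 0, 0], [0, 0, 0], 1],
  [[-0.037, 0, 0], [0, 0, 0], 1],
  [[-0.05, 0, 0], [0, 0, 0], 1],
  [[-0.06, 0, 0], [0, 0, 0], 1],
])

```text
t: 17.2
tcp_pos: [0.5818, -0.0205, 0.3204]
tool_rot: [0.0, 0.297, 0.955, 0.0]
ft_force: [0.3, -0.3, -1.9]
grip_width: 0.0136
grasp_force: 59.4
```

```bash
python3 plan.py .2345 .2363
```

```text
0.2345 shift [-0.007   0.0002 -0.0009] turn [ 0.      0.     -0.0003]
0.2363 shift [-0.016   0.0002 -0.0009] turn [ 0.      0.     -0.0003]
t 17.2 F tool [-0.39 -0.08  1.89] M tool [-0.052  0.031  0.005]
```

Request:
arm_command([
  [[-0.005, 0, 0], [0, 0, 0], 1],
  [[-0.01, 0, 0], [0, 0, 0], 1],
  [[-0.01, 0, 0], [0, 0, 0], 1],
])

```text
t: 17.58
tcp_pos: [0.5832, -0.0215, 0.3204]
tool_rot: [-0.0, 0.297, 0.955, 0.0]
ft_force: [0.9, -0.2, -0.3]
grip_width: 0.013
grasp_force: 59.4
```

```bash
python3 plan.py .2345 .2363
```

```text
0.2345 shift [ 0.0019  0.0004 -0.0012] turn [-0.     -0.0001 -0.0003]
0.2363 shift [-0.0071  0.0005 -0.0012] turn [-0.     -0.0001 -0.0003]
t 17.575 F tool [-0.87  0.39  0.34] M tool [-0.057  0.001 -0.013]
```

Request:
arm_command([
  [[-0.004, 0, 0], [0, 0, 0], 1],
  [[-0.008, 0, 0], [0, 0, 0], 1],
  [[-0.008, 0, 0], [0, 0, 0], 1],
])

```text
t: 17.95
tcp_pos: [0.5842, -0.0222, 0.3203]
tool_rot: [-0.001, 0.297, 0.955, 0.0]
ft_force: [-2.7, 2.0, 0.5]
grip_width: 0.0133
grasp_force: 59.6
```

```bash
python3 plan.py .2363 .238
```

```text
0.2363 shift [-0.0012  0.0004 -0.0013] turn [-0.     -0.0002 -0.0003]
0.238 shift [-0.0097  0.0004 -0.0013] turn [-0.     -0.0002 -0.0003]
t 17.95 F tool [ 3.35  0.14 -0.47] M tool [0.011 0.543 0.052]
```

Request:
arm_command([
  [[-0.003, 0, 0], [0, 0, 0], 1],
  [[-0.005, 0, 0], [0, 0, 0], 1],
  [[-0.005, 0, 0], [0, 0, 0], 1],
])

```text
t: 18.32
tcp_pos: [0.5849, -0.0227, 0.3203]
tool_rot: [-0.001, 0.297, 0.955, 0.0]
ft_force: [-3.3, 4.1, 2.6]
grip_width: 0.0135
grasp_force: 59.8
```

```bash
python3 plan.py .2363 .238
```

```text
0.2363 shift [ 0.0034  0.0005 -0.0013] turn [-0.     -0.0003 -0.0003]
0.238 shift [-0.0051  0.0005 -0.0013] turn [-0.     -0.0003 -0.0003]
t 18.325 F tool [ 5.09  1.48 -2.6 ] M tool [-0.1    0.924  0.037]
```

Contact with the collar at the expected home: 5 N. I back off 1 mm, lower until the hole rests on the rod, and release.

Request:
arm_command([
  [[0.003, 0, 0], [0, 0, 0], 1],
  [[0.006, 0, 0.003], [0, 0, 0], 1],
  [[0.006, 0, 0.006], [0, 0, 0], 1],
  [[0.006, 0, 0.007], [0, 0, 0], 1],
  [[0.006, 0, 0.007], [0, 0, 0], 1],
])

```text
t: 18.95
tcp_pos: [0.5844, -0.0224, 0.3191]
tool_rot: [-0.0, 0.297, 0.955, -0.0]
ft_force: [-4.1, 1.3, 2.0]
grip_width: 0.013
grasp_force: 60.0
```

```bash
python3 plan.py .2363
```

```text
0.2363 shift [ 0.0001  0.0008 -0.0076] turn [-0.     -0.     -0.0003]
t 18.95 F tool [ 4.16 -1.23 -2.02] M tool [0.103 0.869 0.084]
```

Request:
arm_command([
  [[0.004, 0, 0], [0, 0, 0], 1],
  [[0.004, 0, 0], [0, 0, 0], 0.9],
  [[0.004, 0, 0], [0, 0, 0], 0.7],
  [[0.004, 0, 0], [0, 0, 0], 0.5],
  [[0.004, 0, 0], [0, 0, 0], 0.4],
])

```text
t: 19.58
tcp_pos: [0.5843, -0.022, 0.3192]
tool_rot: [0.001, 0.297, 0.955, 0.0]
ft_force: [-0.8, 0.3, -0.2]
grip_width: 0.0514
grasp_force: 0.0
```

Request:
arm_command([
  [[0, 0, 0], [0, 0, 0], 0.4],
  [[0, 0, -0.1], [0, 0, 0], 0.4],
  [[0, 0, -0.25], [0, 0, 0], 0.4],
  [[0, 0, -0.45], [0, 0, 0], 0.4],
  [[0, 0, -0.6], [0, 0, 0], 0.4],
])

```text
t: 20.2
tcp_pos: [0.5839, -0.0219, 0.4408]
tool_rot: [0.001, 0.297, 0.955, 0.0]
ft_force: [0.4, -0.6, -0.4]
grip_width: 0.0513
grasp_force: 0.0
```

Run:
```python
from h import *
np.set_printoptions(precision=4,suppress=True)
s=env.read_state(); print(s['t'],s['tcp_pos'],s['ft_force'],s['grip_width'])
B=TIP+.075*np.array([np.cos(HD),np.sin(HD)])+.06*np.array([-np.sin(HD),np.cos(HD)]); print('bend',B)
cal=env.get_calibration('wrist'); im=env.capture('wrist')
for q in ['eye','fin']:
    for d in env.spot_point('wrist',q)[:2]: print(q,np.array(d['point']),d['confidence'],np.linalg.norm(np.array(d['point'])[:2]-B))
im2=env.capture('scene')
a=cv2.resize(im[100:440,160:500,::-1],(400,400)); b=cv2.resize(im2[190:310,300:420,::-1],(400,400),interpolation=cv2.INTER_CUBIC)
cv2.imwrite('pics/end.png',np.hstack([a,b]))
```

```text
20.2 [ 0.5839 -0.0219  0.4408] [ 0.3532 -0.5723 -0.4251] 0.05133516174180485
bend [0.5318 0.0866]
eye [ 0.5805 -0.0197  0.1259] 0.73 0.11698508550184712
fin [ 0.5848 -0.0185  0.1623] 0.9 0.11776853140725728
```

View pics/end.png

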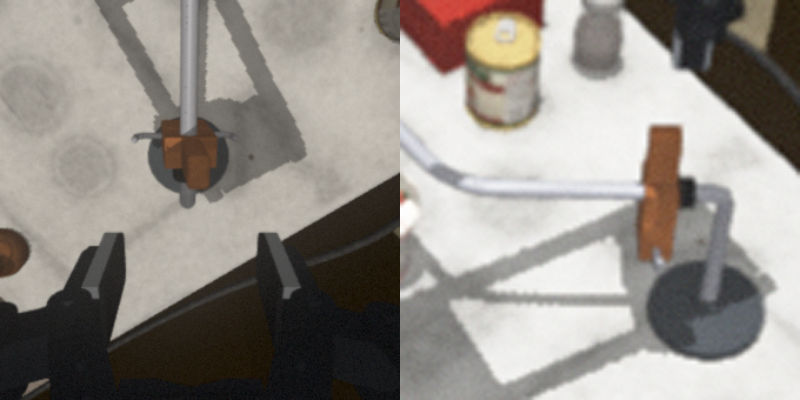

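The slider hangs on the second leg touching the collar (wrist crop (190,150); scene crop: block edge (678,195) against collar (687,192)), near upright. I let it settle, then hand in.

Request:
arm_command([
  [[0, 0, 0], [0, 0, 0], 0.4],
  [[0, 0, 0], [0, 0, 0], 0.4],
  [[0, 0, 0], [0, 0, 0], 0.4],
  [[0, 0, 0], [0, 0, 0], 0.4],
  [[0, 0, 0], [0, 0, 0], 0.4],
])

```text
t: 21.02
tcp_pos: [0.5838, -0.0218, 0.4389]
tool_rot: [-0.0, 0.297, 0.955, -0.0]
ft_force: [-0.1, -0.1, -0.0]
grip_width: 0.0511
grasp_force: 0.0
```

Run:
```python
from h import *
B=np.array([.5318,.0866])
for c in ['wrist','scene']:
    env.capture(c)
    for q in ['eye','fin']:
        for d in env.spot_point(c,q): 
            if d['point'][2]>.11: print(c,q,np.round(d['point'],4),np.linalg.norm(np.array(d['point'])[:2]-B).round(4))
print(env.read_state()['t']); print(env.finish_job())
```

```text
wrist eye [ 0.579  -0.0232  0.1273] 0.1195
wrist fin [ 0.5852 -0.0196  0.1629] 0.1189
scene eye [ 0.5825 -0.0227  0.1221] 0.1205
scene fin [ 0.5848 -0.0237  0.1636] 0.1224
21.325
the job is handed in; nothing more can be done
None
```

The wooden slider hangs released on the second leg against the stop collar, its eye measured at about 120 mm from the bend's centre; the force readings peaked at about 6 N, and I handed in at 21 s without seeing the verdict.

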